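Load the sauce warmer and turn up the heat

TASK

Put the two white sauce bottles into the sauce warmer, one at a time: the wider bottle in the wider well and the slimmer bottle in the narrower well, both upright and right down on the well's floor. Then push the warmer's heat slider all the way to the full-heat end, where the printed bars are longest (the left end as seen from the robot), and let go. Keep the sauce bottles upright throughout, and leave the other things on the counter where they are.

Things in the scene. Friction and masses are not known exactly. Their poses are not given: they have to be found in the camera images.
- bottle_wide: wide sauce squeeze bottle, closed and full, 200 to 500 g: white straight round body 60 mm across and 88 mm high, on it a grey screw cap (48 mm across to 100 mm) and pointed nozzle, 120 mm high in all. Origin: centre of its underside, z up. Starts standing on the counter.
- bottle_narrow: slim sauce squeeze bottle, closed and full, 200 to 500 g: white straight round body 44 mm across and 88 mm high, on it a grey screw cap (35 mm across to 100 mm) and pointed nozzle, 120 mm high in all. Origin: centre of its underside, z up. Starts standing on the counter.
- well_wide: steel block of the warmer, 100 x 110 x 65 mm (x, y, z), with one wide round well in its top, 70 mm across (chamfered) and 50 mm deep, for the 60 mm bottle. Origin: centre of its underside, on the well's axis; its top is at z = 65 mm and the well's floor at z = 15 mm in this frame. Its underside is 20 mm above the counter. Fixed; stands beside the other well block, left or right varies.
- well_narrow: steel block of the warmer, 100 x 110 x 65 mm (x, y, z), with one narrow round well in its top, 54 mm across (chamfered) and 50 mm deep, for the 44 mm bottle. Origin: centre of its underside, on the well's axis; its top is at z = 65 mm and the well's floor at z = 15 mm in this frame. Its underside is 20 mm above the counter. Fixed; stands beside the other well block, left or right varies.
- warmer: the sauce warmer's black base, 250 x 260 x 20 mm (x, y, z), fixed. Origin: centre of its underside, on the counter. The two well blocks stand on it side by side along y, centred at x = 50 mm, y = +-58 mm; the heat slider's track lies along y at x = -90 mm, between robot and wells. Four white bars beside the track grow longer towards the +y end (full heat).
- heat (a joint): position of the heat slider, 0 to 0.09 m, growing towards the warmer's +y (left seen from the robot); 0.09 = full heat, at the stop. Starts between 0 and 0.03; friction holds it (1.5 N).
- heat_top (a point): centre of the top face of the slider's grey upright grip, a block 28 x 20 x 40 mm (x, y, z) that rises from its 40 mm wide, 140 mm long aluminium track housing; the grip's top is 74.5 mm above the counter. Axes as the warmer's; the grip slides along y.
- saucer: white saucer, 150 mm across, 18 mm high. Bystander, loose: leave it. Origin: centre of its underside.
- cup: white coffee cup, 90 mm across, 62 mm high, one handle on its +y side, standing on the saucer. Bystander, loose: leave it. Origin: centre of its underside.
- jug: small white milk jug without handle, 54 mm across, 55 mm high. Bystander, loose: leave it. Origin: centre of its underside.
- tumbler: glass water tumbler, 72 mm across, 110 mm high. Bystander, loose: leave it. Origin: centre of its underside.
- mill: dark turned-wood pepper mill, 56 mm across, 178 mm high. Bystander, loose: leave it. Origin: centre of its underside.
- shaker: glass sugar jar with a steel cap, 68 mm across, 120 mm high. Bystander, loose: leave it. Origin: centre of its underside.
- spoon: steel spoon, 150 mm long, lying flat. Bystander, loose: leave it. Origin: middle of its length, on the underside.
There are look-alikes about, which are no part of the job. What is shaped like the bottle_narrow but orange is not meant.

How it is judged:
On the way, in this order (a step that is already met when the one before it is completed fails the run):
1. both sauce bottles stand in their own wells (horizontal distance between bottle_wide and well_wide below 0.012 m and z of bottle_wide in the frame of well_wide below 0.024 m and angle between each of bottle_wide, bottle_narrow's own z axis and vertical below 0.17 rad and horizontal distance between bottle_narrow and well_narrow below 0.012 m and z of bottle_narrow in the frame of well_narrow below 0.024 m and linear speed of each of bottle_wide, bottle_narrow below 0.03 m/s), for 0.2 s.
2. the heat slider is pushed to full heat (value of joint heat above 0.082 m), for 0.2 s.
At the end, for the whole second after the job is handed in: The wide bottle stands in the wide well and the slim bottle in the narrow well, each within 12 mm of the well's axis, its underside within 9 mm of the well's floor, within 0.17 rad of upright and at rest; the heat slider is beyond 82 of its 90 mm (all of step 1 and value of joint heat above 0.082 m); the robot touches nothing.
It fails at once if a sauce bottle is tipped more than 0.6 rad (angle between any of bottle_wide, bottle_narrow's own z axis and vertical above 0.6 rad).
It fails at once if a bystander is moved by more than 40 mm (distance of any of saucer, cup, jug, tumbler, mill, shaker, spoon from where it was at the start of the episode above 0.04 m).
It also fails if it takes over 66 s, if anything falls off the work surface, if the arm or the gripper's body presses on something with over 40 N, if the wrist force passes 120 N, or if a joint passes its speed limit or range.

ROBOT

A 6-joint arm with a two-finger parallel gripper is mounted at the origin on the work surface. World frame = base frame: x ahead of the robot, y to its left, z up, the work surface at z = 0. Lengths are in m, angles in rad, forces in N, time in s.
With the tool pointing down it reaches from about 0.275 to 0.725 m from the base axis. Payload 15.9 kg.
Tool frame: the origin (TCP) lies where the fingers leave the gripper's body, on its centre line; the fingertips stand 73 mm ahead of it and the grasp point (between the pads) lies 54 mm ahead of it; z points along the fingers, y is the direction in which the jaws open and shut (so a half turn about z gives the same grasp; the last joint's range is limited). The gripper opens to 85 mm and grips with 20 to 120 N. Pads are 22 mm wide; open, the fingers measure 114 mm over their backs; the gripper's body (76 mm by 85 mm) begins 54 mm behind the grasp point. The pads swing forward as they close: fully open they stand 13 mm farther back than shut.
Start: joints at [-1.223, 0.213, -0.034, 1.323, 0, 1.571], TCP at [0.17, -0.47, 0.304] pointing down, gripper open.
Joint ranges: [-2.98, 2.98], [-0.74, 1.72], [-1.14, 1.35], [-2.1, 2.04], [-1.57, 1.44], [-3.14, 3.14]. Speed limits (rad/s): [1.89, 1.89, 2.39, 2.57, 3.14, 3.14].

INTERFACE

Orientations are given as a rotation vector (axis times angle).
In Python, from bench import arm gives the robot as it stands.
- The arm moves only by the tool drive_tool, never from a script. Its argument "rows" is one flat list of numbers, 6 for each row, row after row: the shift along the world's x, y, z in mm, then the turn, a rotation vector about the world's x, y, z in degrees. A call has 1 to 20 rows; each row shifts and turns the commanded pose from where the row before left it; what a row does not reach is not made up. A row lasts 1/12 s, in which the tool goes at most 41.7 mm and 7.16 degrees, less where a joint would pass 70% of its speed; a pose out of reach is approached as far as the arm can. A call is refused whole if a number of a shift passes 41.7 or a number of a turn 7.16, either way. A call with a gripper value outside its range is refused whole. "jaw" is the finger opening in mm, from 0 to 85.4, set as the call begins (left out, the last holds). The fingers move at their own pace and stop on an object; the grip force is fixed at half the most. Time passes only in rows, so rows that do not move let the fingers close. It gives the time, the measured TCP pose, the force and the opening at its end, in the units of the state.
- arm.get_state(): the state, without advancing time (a new reading comes with each control period).
- arm.grab_frame(name): name is "scene" or "top" or "wrist"; returns the picture (384x512x3 uint8, blue, green, red); there is no depth.
- arm.camera_model(name): a dict with "fovy" (degrees; the focal length in pixels is half the picture's height over the tangent of half this angle, whatever the lens; pixels are square), "cx", "cy" (the principal point, pixels), "camera_from_world" (4x4, takes a point from world to camera coordinates); the wrist camera has in their place "hand_eye" (4x4, takes a point from camera to tool coordinates, whose origin is the TCP and whose axes are the flange's). Camera axes: x right, y down, z forward; pixel columns grow to the right and rows downward; lengths in m; the calibration is good to about 2 mm. The wrist camera is an equidistant fisheye: a pixel r from the principal point sees the ray r / f radians off the axis. A picture is of the moment at which its call begins: read the wrist's pose just before it. camera_model takes no time and is no camera call.
- arm.sign_off(): hands the job in, once; it reports no verdict.
The state is a dict: "time_s": time; "qpos": joint angles; "joint_velocities": joint speeds; "joint_efforts": joint torques, N m; "position": TCP position; "ee_rot": TCP orientation; "wrist_force": force on the tool from outside, world axes, zero at the start; "torque": the same for the moment, N m; "gripper_width": finger opening in m.
Only numpy, scipy, OpenCV 4.12 (cv2) and the standard library are available. Lean on these libraries where they do the work, as an engineer would, in place of code of your own. Each camera call takes 0.05 s, during which the arm holds its last target. There are 200 camera calls.

## Working session

There is one attempt and no reset: what is moved stays moved. The work goes in short steps, Python scripts to look and compute and a tool call to move; the robot and the scene stay as the last step left them, time stands still between calls to the robot, and variables do not carry over. Pictures are saved under pics/ and viewed, about 8 in all and at most 12, crops included, and the job is handed in when it is done.

Besides the shell and the picture viewer there is one more tool, called by a JSON object that holds its "op" and its "data". drive_tool: Moves the arm, as the interface text tells. Its arguments: {"type":"object","properties":{"rows":{"type":"array"},"jaw":{"type":"number"}},"required":["rows"]}

```bash
mkdir -p pics
python3 - <<'E'
from bench import arm
import cv2,numpy as np
s=arm.get_state();print(s)
for n in("scene","top","wrist"):
    m=arm.camera_model(n);print(n,{k:np.round(v,4).tolist() for k,v in m.items() if not isinstance(v,str)})
for n in("scene","top"):
    cv2.imwrite(f"pics/{n}0.png",arm.grab_frame(n))
a=[cv2.imread(f"pics/{n}0.png") for n in("scene","top")]
cv2.imwrite("pics/both0.png",np.vstack(a)) if 0 else None
E
```

```text
{'time_s': 0.0, 'qpos': array([-1.22296822e+00,  2.13376163e-01, -3.50330703e-02,  1.32352097e+00,
        2.85433366e-05,  1.57077161e+00]), 'joint_velocities': array([ 0.00069237,  0.00077604, -0.00165535,  0.0006979 ,  0.00085255,
       -0.00040944]), 'joint_efforts': array([-5.09293997e-03, -6.86163497e+01,  4.87117767e+01,  1.76533166e-02,
       -3.27074767e-04,  1.16810421e-05]), 'position': array([ 0.17034755, -0.46981428,  0.30341646]), 'ee_rot': array([-3.09309031e+00, -5.43461133e-01,  2.63920877e-04]), 'wrist_force': array([ 0.4441296 , -0.86705112, -1.06490999]), 'torque': array([0.0384707 , 0.00279687, 0.02752404]), 'gripper_width': 0.08563677391924591}
scene {'fovy': 57.2756, 'cx': 253.7921, 'cy': 193.232, 'camera_from_world': [[-0.1407, 0.9899, 0.019, 0.0795], [0.743, 0.1182, -0.6588, -0.3855], [-0.6544, -0.0786, -0.7521, 1.3836], [0.0, 0.0, 0.0, 1.0]]}
top {'fovy': 56.0351, 'cx': 258.2707, 'cy': 190.9496, 'camera_from_world': [[-0.0092, -0.9997, -0.0234, 0.0286], [-0.9972, 0.0109, -0.0743, 0.5683], [0.0746, 0.0227, -0.997, 1.3025], [0.0, 0.0, 0.0, 1.0]]}
wrist {'fovy': 65.7065, 'cx': 257.1063, 'cy': 195.5122, 'hand_eye': [[0.0007, -0.9562, -0.2928, 0.0746], [1.0, 0.0005, 0.001, -0.0001], [-0.0008, -0.2928, 0.9562, -0.071], [0.0, 0.0, 0.0, 1.0]]}
```

View pics/scene0.png

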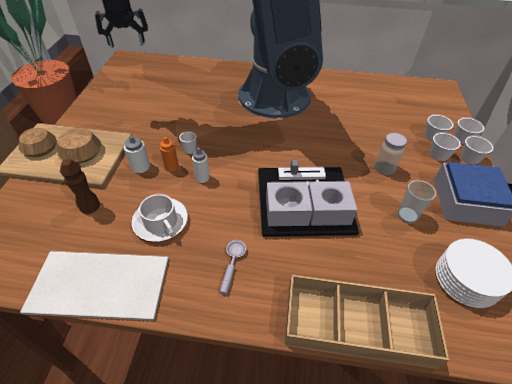

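View pics/top0.png

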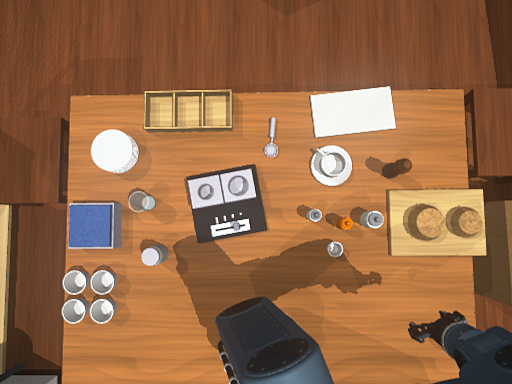

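The scene view has the wide bottle at about (137,155), the orange one at (169,155) and the slim one at (201,167). In the top view the wide bottle is at (373,219), the slim one at (315,215), the jug at (335,249), and the wells at (238,185) wide and (206,191) narrow. The next picture is an enlargement for accurate pixels.

```bash
cat > h.py <<'E'
import numpy as np,cv2
from bench import arm
from scipy.spatial.transform import Rotation as R
def ray(n,uv,state=None):
    m=arm.camera_model(n);f=192/np.tan(np.radians(m["fovy"])/2)
    x=(uv[0]-m["cx"])/f;y=(uv[1]-m["cy"])/f
    if n=="wrist":
        r=np.hypot(x,y);d=np.array([x/r*np.sin(r),y/r*np.sin(r),np.cos(r)]) if r>1e-9 else np.array([0,0,1.])
        T=np.eye(4);T[:3,:3]=R.from_rotvec(state["ee_rot"]).as_matrix();T[:3,3]=state["position"];T=T@np.array(m["hand_eye"])
    else: d=np.array([x,y,1]);T=np.linalg.inv(np.array(m["camera_from_world"]))
    d=T[:3,:3]@d;return T[:3,3],d/np.linalg.norm(d)
def onplane(r,z): o,d=r;return o+d*(z-o[2])/d[2]
def tri(*rs):
    A=sum(np.eye(3)-np.outer(d,d) for o,d in rs);b=sum((np.eye(3)-np.outer(d,d))@o for o,d in rs)
    p=np.linalg.solve(A,b);return p,[np.linalg.norm(np.cross(p-o,d)) for o,d in rs]
E
python3 - <<'E'
import cv2,numpy as np
t=cv2.imread("pics/top0.png");s=cv2.imread("pics/scene0.png")
c=lambda i,x,y,w,h:cv2.resize(i[y:y+h,x:x+w],(w*4,h*4),interpolation=cv2.INTER_CUBIC)
a=np.hstack([c(t,295,195,100,75),c(s,120,125,100,75)])
b=np.hstack([c(t,180,165,100,75),c(s,256,158,100,75)])
cv2.imwrite("pics/z.png",np.vstack([a,b]))
E
```

```text
(no output)
```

View pics/z.png

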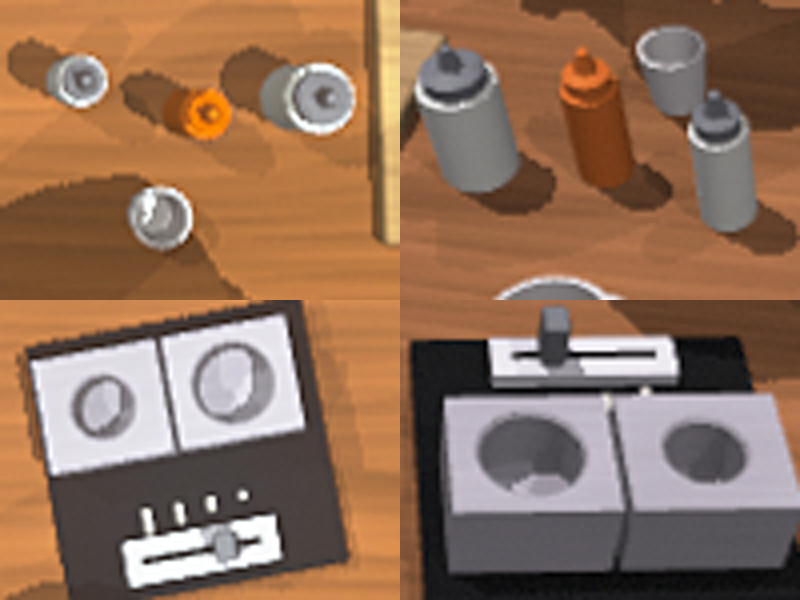

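The zoom shows the nozzle tips (top: slim (85,79), wide (325,97)), the well rims, and the slider grip towards the right, in zoomed pixels. I'll triangulate from the two views.

Run:
```python
from h import *
t=lambda x,y,x0,y0:((x+.5)/4-.5+x0,(y+.5)/4-.5+y0)
P={"wide tip":(t(325,97,295,195),t(48,46,120,125)),"slim tip":(t(85,79,295,195),t(314,96,120,125)),
"well_n":(t(103,406-300,180,165),t(306,152,256,158)),"well_w":(t(233,82,180,165),t(131,155,256,158)),
"grip":(t(222,242,180,165),t(155,8,256,158)),"orange":(t(207,113,295,195),t(180,54,120,125))}
for k,(a,b) in P.items():
    p,e=tri(ray("top",a),ray("scene",b));z={"w":.12,"s":.12,"g":.0745,"o":.12}[k[0]]
    if "well" in k:z=.085
    print(k,p.round(4),np.round(e,4),"plane",onplane(ray("top",a),z)[:2].round(4),onplane(ray("scene",b),z)[:2].round(4))
for n,xy in dict(A=(30,60),B=(295,15),C=(305,130),D=(50,173)).items(): print(n,onplane(ray("top",t(*xy,180,165)),.085).round(4))
for n,xy in dict(jug=(160,218)).items(): print(n,onplane(ray("top",t(*xy,295,195)),.055).round(4))
print("board",onplane(ray("top",(388,220)),.0))
print("saucer edge",onplane(ray("top",(331,166)),.0))
```

```text
wide tip [ 0.4634 -0.3731  0.1214] [0.001 0.001] plane [ 0.4631 -0.3726] [ 0.4618 -0.3752]
slim tip [ 0.4801 -0.1732  0.1169] [0.0002 0.0002] plane [ 0.48   -0.1726] [ 0.4835 -0.1723]
well_n [0.5656 0.2085 0.0806] [0.0008 0.0008] plane [0.5653 0.2069] [0.5695 0.2085]
well_w [0.5856 0.0937 0.0794] [0.0005 0.0005] plane [0.5851 0.0927] [0.5904 0.094 ]
grip [0.4457 0.1018 0.0839] [0.0013 0.0013] plane [0.4455 0.1039] [0.4357 0.1009]
orange [ 0.4513 -0.2774  0.1169] [0.0028 0.0028] plane [ 0.4506 -0.2739] [ 0.4549 -0.2786]
A [0.6065 0.2714 0.085 ]
B [0.6435 0.0379 0.085 ]
C [0.5423 0.03   0.085 ]
D [0.5071 0.2533 0.085 ]
jug [ 0.358  -0.2445  0.055 ]
board [ 4.57891153e-01 -4.52618480e-01  2.22044605e-16]
saucer edge [ 0.66056097 -0.24886808  0.        ]
```

Triangulated heights match the text (tips about 0.12, rims about 0.08), so I'm moving over the wide bottle.

{"op": "drive_tool", "data": {"rows": [20,6,0,0,0,2,20,6,0,0,0,2,20,6,0,0,0,2,20,6,0,0,0,2,20,6,0,0,0,2,20,6,0,0,0,2,20,6,0,0,0,2,20,6,0,0,0,2,20,6,0,0,0,2,20,6,0,0,0,2,20,6,0,0,0,2,20,6,0,0,0,2,20,6,0,0,0,2,20,6,0,0,0,2,10,6,0,0,0,2,0,6,0,0,0,0,0,0,0,0,0,0,0,0,0,0,0,0], "jaw": 85.4}}

```text
time_s: 1.6
position: [0.4597, -0.3739, 0.304]
ee_rot: [-2.848, -1.325, 0.0]
wrist_force: [0.7, 0.0, 0.0]
gripper_width: 0.0856
```

Run:
```python
from h import *
s=arm.get_state();im=arm.grab_frame("wrist");cv2.imwrite("pics/w1.png",im)
np.save("w1.npy",np.r_[s["position"],s["ee_rot"]]);print(s["position"],s["qpos"].round(2),s["ee_rot"])
```

```text
[ 0.45965886 -0.37394741  0.30400175] [-0.68  0.41  0.24  1.4  -0.    1.59] [-2.84848395e+00 -1.32473739e+00  4.57932898e-04]
```

View pics/w1.png

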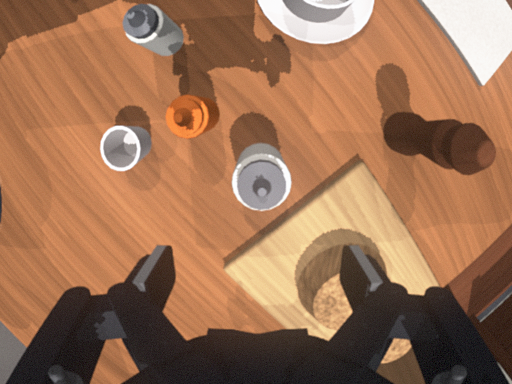

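The wrist view has the wide bottle's tip at (263,187), its body-top ring centred at about (262,182), the slim tip at (142,18), orange at (183,116) and the jug at (125,148).

Run:
```python
from h import *
v=np.load("w1.npy");s=dict(position=v[:3],ee_rot=v[3:])
t=lambda x,y,x0,y0:((x+.5)/4-.5+x0,(y+.5)/4-.5+y0)
for n,w,a,b in (("wide",(263,187),t(325,97,295,195),t(48,46,120,125)),("slim",(142,18),t(85,79,295,195),t(314,96,120,125))):
    r=ray("wrist",w,s);print(n,onplane(r,.12).round(4),*[tri(r,ray("top",a))],*tri(r,ray("top",a),ray("scene",b)))
print("ring wide",onplane(ray("wrist",(262,182),s),.088))
# board height via nearest corner
print("board corner",onplane(ray("wrist",(226,266),s),.02))
```

```text
wide [ 0.4666 -0.374   0.12  ] (array([ 0.46300591, -0.37902815,  0.09822161]), [np.float64(0.00010009034097398605), np.float64(0.00010009034097399653)]) [ 0.46489817 -0.37302924  0.12213299] [np.float64(0.002081646126030495), np.float64(0.002069445116031687), np.float64(0.0006409391610166688)]
slim [ 0.4854 -0.1844  0.12  ] (array([ 0.48198359, -0.1748828 ,  0.10112025]), [np.float64(0.0018245321931158703), np.float64(0.001824532193115865)]) [ 0.48090997 -0.1757215   0.11245736] [np.float64(0.005633509724795482), np.float64(0.0022443290496050503), np.float64(0.0041122421370925095)]
ring wide [ 0.46394365 -0.37661285  0.088     ]
board corner [ 0.3393536  -0.45045156  0.02      ]
```

Three rays agree within 2 mm on the wide bottle at (0.465, -0.374), tip at 0.122. Descending to grasp at TCP z = 0.127.

{"op": "drive_tool", "data": {"rows": [5,0,-17,0,0,0,0,0,-20,0,0,0,0,0,-20,0,0,0,0,0,-20,0,0,0,0,0,-20,0,0,0,0,0,-20,0,0,0,0,0,-20,0,0,0,0,0,-15,0,0,0,0,0,-10,0,0,0,0,0,-10,0,0,0,0,0,-5,0,0,0,0,0,0,0,0,0,0,0,0,0,0,0]}}

```text
time_s: 2.73
position: [0.4654, -0.3743, 0.1274]
ee_rot: [2.848, 1.325, 0.0]
wrist_force: [0.9, -0.9, -0.1]
gripper_width: 0.0855
```

{"op": "drive_tool", "data": {"rows": [0,0,0,0,0,0,0,0,0,0,0,0,0,0,0,0,0,0,0,0,0,0,0,0,0,0,0,0,0,0,0,0,0,0,0,0,0,0,0,0,0,0,0,0,0,0,0,0], "jaw": 50}}

```text
time_s: 3.4
position: [0.4656, -0.3742, 0.128]
ee_rot: [2.847, 1.326, 0.001]
wrist_force: [-3.2, 1.6, 9.2]
gripper_width: 0.0583
```

{"op": "drive_tool", "data": {"rows": [0,0,3,0,0,0,0,0,6,0,0,0,0,0,10,0,0,0,0,0,15,0,0,0,0,0,20,0,0,0,0,0,20,0,0,0,0,0,20,0,0,0,0,0,20,0,0,0,0,0,20,0,0,0,0,0,15,0,0,0,0,0,10,0,0,0,0,0,6,0,0,0,0,0,0,0,0,0]}}

```text
time_s: 4.48
position: [0.4657, -0.3742, 0.2931]
ee_rot: [2.847, 1.325, 0.001]
wrist_force: [0.2, -0.2, -2.1]
gripper_width: 0.0581
```

{"op": "drive_tool", "data": {"rows": [1,6,0,0,0,0,3,12,0,0,0,0,5,18,0,0,0,0,7,26,0,0,0,0,8,30,0,0,0,0,8,30,0,0,0,0,8,30,0,0,0,0,8,30,0,0,0,0,8,30,0,0,0,0,8,30,0,0,0,0,8,30,0,0,0,0,8,30,0,0,0,0,6,26,0,0,0,0,5,18,0,0,0,0,3,12,0,0,0,0,1,6,0,0,0,0,0,0,0,0,0,0,0,0,0,0,0,0]}}

```text
time_s: 5.98
position: [0.5601, -0.0104, 0.2917]
ee_rot: [-2.848, -1.326, 0.001]
wrist_force: [0.2, -0.9, -3.3]
gripper_width: 0.0582
```

Run:
```python
from h import *
s=arm.get_state();im=arm.grab_frame("wrist");cv2.imwrite("pics/w2.png",im)
np.save("w2.npy",np.r_[s["position"],s["ee_rot"]]);print(s["position"],s["qpos"].round(2),s["ee_rot"],s["wrist_force"],s["gripper_width"])
```

```text
[ 0.56008204 -0.01036426  0.29165005] [-0.02  0.34  0.11  1.34 -0.    2.25] [-2.84804537e+00 -1.32592292e+00  9.66235271e-04] [ 0.18120611 -0.92795972 -3.27732083] 0.0582338698319904
```

View pics/w2.png

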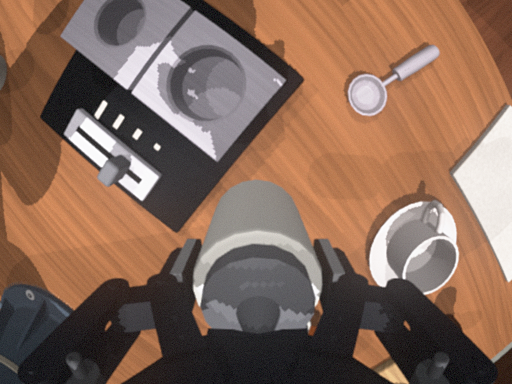

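The wrist view shows the bottle held upright, the wide well rim centred at about (207,85), the narrow one at (120,21), the slider grip at (115,168) and the spoon at (390,80). I'll fit the rims and combine views.

Run:
```python
from h import *
v=np.load("w2.npy");s=dict(position=v[:3],ee_rot=v[3:])
t=lambda x,y,x0,y0:((x+.5)/4-.5+x0,(y+.5)/4-.5+y0)
im=cv2.imread("pics/w2.png")
for n,w,a,b in (("wide",(207,85),t(233,82,180,165),t(131,155,256,158)),("narrow",(120,21),t(103,106,180,165),t(306,152,256,158)),("grip",(110,174),t(222,242,180,165),t(155,8,256,158))):
    r=ray("wrist",w,s);print(n,onplane(r,.085 if n!="grip" else .0745).round(4),tri(r,ray("top",a))[0].round(4),*[np.round(q,4) for q in tri(r,ray("top",a),ray("scene",b))])
for q in((168,85),(246,85),(207,45),(207,126)): print(onplane(ray("wrist",q,s),.085).round(4))
for n,q in dict(bcorner=(221,160),rcorner=(302,78),left=(62,37)).items():print(n,onplane(ray("wrist",q,s),.085).round(4))
c=cv2.resize(im[0:200,40:310],None,fx=2.9,fy=2.9,interpolation=cv2.INTER_CUBIC);cv2.imwrite("pics/w2z.png",c)
```

```text
wide [0.5866 0.0929 0.085 ] [0.5859 0.0936 0.0785] [0.5858 0.0937 0.0797] [0.0004 0.0006 0.0005]
narrow [0.5657 0.207  0.085 ] [0.5655 0.207  0.0848] [0.5655 0.2087 0.081 ] [0.0007 0.0011 0.0007]
grip [0.4452 0.0999 0.0745] [0.4451 0.102  0.074 ] [0.4465 0.1009 0.082 ] [0.0033 0.0025 0.0018]
[0.5591 0.1188 0.085 ]
[0.6136 0.069  0.085 ]
[0.6114 0.1224 0.085 ]
[0.5612 0.0637 0.085 ]
bcorner [0.5498 0.0306 0.085 ]
rcorner [0.6578 0.0415 0.085 ]
left [0.5077 0.2515 0.085 ]
```

View pics/w2z.png

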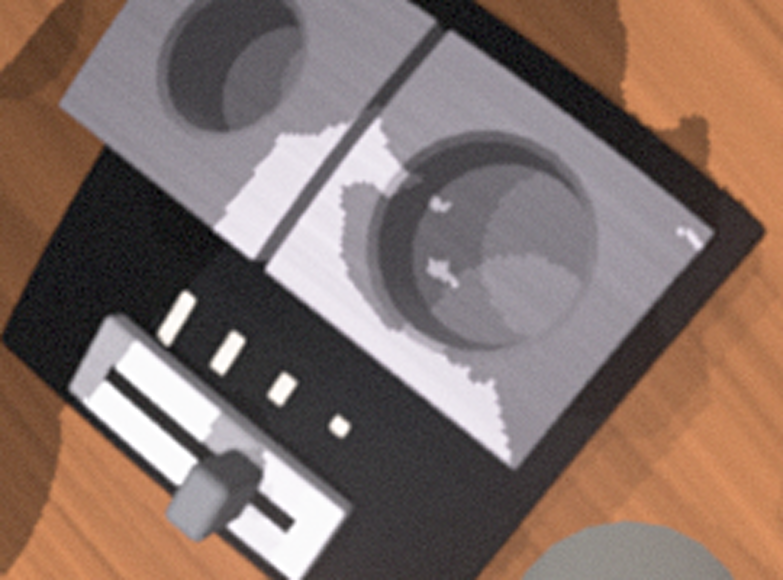

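The enlarged rim fit gives the wide well at (0.587, 0.094), agreeing across three views within 1 mm. Moving over it and lowering.

{"op": "drive_tool", "data": {"rows": [2,6,0,0,0,0,3,12,0,0,0,0,4,16,0,0,0,0,5,18,0,0,0,0,5,18,0,0,0,0,4,16,0,0,0,0,3,12,0,0,0,0,1,6,0,0,0,0,0,0,-10,0,0,0,0,0,-20,0,0,0,0,0,-20,0,0,0,0,0,-10,0,0,0,0,0,-5,0,0,0,0,0,0,0,0,0,0,0,0,0,0,0]}}

```text
time_s: 7.28
position: [0.5876, 0.0937, 0.2275]
ee_rot: [2.848, 1.325, 0.001]
wrist_force: [1.4, -1.3, -1.9]
gripper_width: 0.0577
```

{"op": "drive_tool", "data": {"rows": [0,0,-5,0,0,0,0,0,-5,0,0,0,0,0,-5,0,0,0,0,0,-5,0,0,0,0,0,-5,0,0,0,0,0,-5,0,0,0,0,0,-5,0,0,0,0,0,0,0,0,0,0,0,0,0,0,0]}}

```text
time_s: 8.03
position: [0.5873, 0.0939, 0.1916]
ee_rot: [-2.848, -1.326, 0.001]
wrist_force: [-0.6, 0.4, -2.7]
gripper_width: 0.058
```

{"op": "drive_tool", "data": {"rows": [0,0,-5,0,0,0,0,0,-5,0,0,0,0,0,-5,0,0,0,0,0,-5,0,0,0,0,0,-3,0,0,0,0,0,-2,0,0,0,0,0,0,0,0,0,0,0,0,0,0,0]}}

```text
time_s: 8.7
position: [0.5874, 0.0939, 0.1669]
ee_rot: [2.848, 1.326, 0.0]
wrist_force: [0.3, -0.3, -2.3]
gripper_width: 0.0587
```

{"op": "drive_tool", "data": {"rows": [0,0,-1,0,0,0,0,0,-1,0,0,0,0,0,-1,0,0,0,0,0,0,0,0,0,0,0,0,0,0,0]}}

```text
time_s: 9.12
position: [0.5874, 0.0939, 0.1639]
ee_rot: [-2.848, -1.326, 0.0]
wrist_force: [0.6, 0.6, -3.0]
gripper_width: 0.0582
```

{"op": "drive_tool", "data": {"rows": [0,0,-1,0,0,0,0,0,-1,0,0,0,0,0,0,0,0,0,0,0,0,0,0,0]}}

```text
time_s: 9.45
position: [0.5876, 0.0941, 0.163]
ee_rot: [2.848, 1.326, 0.002]
wrist_force: [-5.4, 0.7, 13.0]
gripper_width: 0.0584
```

{"op": "drive_tool", "data": {"rows": [0,0,0,0,0,0,0,0,0,0,0,0,0,0,0,0,0,0,0,0,0,0,0,0,0,0,0,0,0,0,0,0,0,0,0,0], "jaw": 85.4}}

```text
time_s: 9.95
position: [0.5874, 0.0939, 0.1618]
ee_rot: [-2.848, -1.326, 0.0]
wrist_force: [0.2, 0.3, 1.0]
gripper_width: 0.0857
```

{"op": "drive_tool", "data": {"rows": [0,0,5,0,0,0,0,0,10,0,0,0,0,0,20,0,0,0,0,0,25,0,0,0,0,0,25,0,0,0,0,0,25,0,0,0,0,0,20,0,0,0,0,0,10,0,0,0,0,0,0,0,0,0]}}

```text
time_s: 10.7
position: [0.5881, 0.0941, 0.3046]
ee_rot: [2.847, 1.325, 0.006]
wrist_force: [0.4, -0.6, 0.5]
gripper_width: 0.0853
```

The wide bottle touched the floor at TCP z = 0.163, as expected. Next I go over the slim bottle and check it closely.

{"op": "drive_tool", "data": {"rows": [-8,-20,0,0,0,2,-8,-20,0,0,0,2,-8,-20,0,0,0,2,-8,-20,0,0,0,2,-8,-20,0,0,0,2,-8,-20,0,0,0,2,-8,-20,0,0,0,2,-8,-20,0,0,0,2,-8,-20,0,0,0,2,-8,-20,0,0,0,2,-8,-20,0,0,0,0,-8,-20,0,0,0,0,-8,-20,0,0,0,0,-4,-9,0,0,0,0,0,0,0,0,0,0,0,0,0,0,0,0]}}

```text
time_s: 12.03
position: [0.4792, -0.1749, 0.3013]
ee_rot: [-2.575, -1.799, 0.0]
wrist_force: [0.1, 0.0, -0.2]
gripper_width: 0.0854
```

Run:
```python
from h import *
s=arm.get_state();im=arm.grab_frame("wrist");cv2.imwrite("pics/w3.png",im)
np.save("w3.npy",np.r_[s["position"],s["ee_rot"]]);print(s["position"],s["qpos"].round(2))
cv2.imwrite("pics/top3.png",arm.grab_frame("top"))
```

```text
[ 0.47922248 -0.17490905  0.30127595] [-0.35  0.24 -0.01  1.32  0.    1.57]
```

View pics/w3.png

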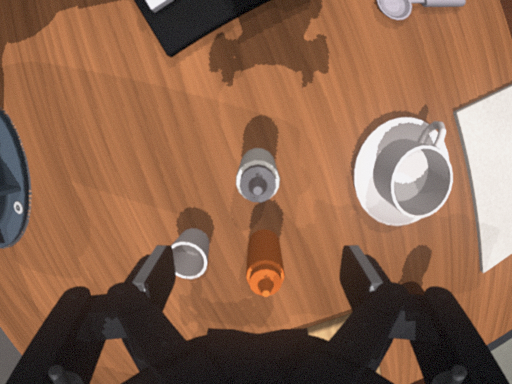

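The slim bottle's tip is at (259,186), clear of orange at (265,285) and the jug at (190,260).

Run:
```python
from h import *
v=np.load("w3.npy");s=dict(position=v[:3],ee_rot=v[3:])
t=lambda x,y,x0,y0:((x+.5)/4-.5+x0,(y+.5)/4-.5+y0)
r=ray("wrist",(259,186),s);a=ray("top",t(85,79,295,195));b=ray("scene",t(314,96,120,125))
print(onplane(r,.12),tri(r,a),tri(r,b),tri(r,a,b));print(onplane(ray("wrist",(258,181),s),.088))
```

```text
[ 0.48282586 -0.16973737  0.12      ] (array([ 0.48040138, -0.1762072 ,  0.09430539]), [np.float64(0.000212500781805335), np.float64(0.00021250078180520718)]) (array([ 0.48287469, -0.17122091,  0.11924852]), [np.float64(0.0012577074445884755), np.float64(0.0012577074445884813)]) (array([ 0.48124305, -0.17218996,  0.11736819]), [np.float64(0.0021613974170555323), np.float64(0.0014166305205715183), np.float64(0.0010013561406326207)])
[ 0.48083171 -0.17282334  0.088     ]
```

{"op": "drive_tool", "data": {"rows": [2,3,-14,0,0,0,0,0,-20,0,0,0,0,0,-20,0,0,0,0,0,-20,0,0,0,0,0,-20,0,0,0,0,0,-20,0,0,0,0,0,-20,0,0,0,0,0,-15,0,0,0,0,0,-10,0,0,0,0,0,-10,0,0,0,0,0,-5,0,0,0,0,0,0,0,0,0,0,0,0,0,0,0]}}

```text
time_s: 13.22
position: [0.4817, -0.172, 0.1283]
ee_rot: [2.574, 1.8, 0.0]
wrist_force: [-0.2, 0.6, 0.6]
gripper_width: 0.0855
```

{"op": "drive_tool", "data": {"rows": [0,0,0,0,0,0,0,0,0,0,0,0,0,0,0,0,0,0,0,0,0,0,0,0,0,0,0,0,0,0,0,0,0,0,0,0,0,0,0,0,0,0,0,0,0,0,0,0,0,0,0,0,0,0], "jaw": 34}}

```text
time_s: 13.97
position: [0.4816, -0.1722, 0.1286]
ee_rot: [2.574, 1.8, 0.001]
wrist_force: [-2.3, 0.2, 9.3]
gripper_width: 0.0421
```

{"op": "drive_tool", "data": {"rows": [0,0,3,0,0,0,0,0,6,0,0,0,0,0,10,0,0,0,0,0,15,0,0,0,0,0,20,0,0,0,0,0,20,0,0,0,0,0,20,0,0,0,0,0,20,0,0,0,0,0,20,0,0,0,0,0,15,0,0,0,0,0,10,0,0,0,0,0,6,0,0,0,0,0,0,0,0,0]}}

```text
time_s: 15.05
position: [0.4817, -0.1722, 0.294]
ee_rot: [2.574, 1.8, 0.001]
wrist_force: [-0.3, 0.8, -3.1]
gripper_width: 0.0426
```

{"op": "drive_tool", "data": {"rows": [1,6,10,0,0,0,3,12,10,0,0,0,4,18,10,0,0,0,6,26,0,0,0,0,7,30,0,0,0,0,7,30,0,0,0,0,7,30,0,0,0,0,7,30,0,0,0,0,7,30,0,0,0,0,7,30,0,0,0,0,7,30,0,0,0,0,6,28,0,0,0,0,5,26,0,0,0,0,4,20,0,0,0,0,3,16,0,0,0,0,2,12,0,0,0,0,1,6,0,0,0,0,0,0,0,0,0,0,0,0,0,0,0,0]}}

```text
time_s: 16.63
position: [0.5652, 0.2079, 0.3229]
ee_rot: [2.574, 1.801, -0.0]
wrist_force: [1.0, -0.5, -1.1]
gripper_width: 0.0425
```

{"op": "drive_tool", "data": {"rows": [0,0,-10,0,0,0,0,0,-20,0,0,0,0,0,-20,0,0,0,0,0,-20,0,0,0,0,0,-15,0,0,0,0,0,-10,0,0,0,0,0,-4,0,0,0,0,0,0,0,0,0,0,0,0,0,0,0]}}

```text
time_s: 17.38
position: [0.5657, 0.2077, 0.2248]
ee_rot: [2.575, 1.8, 0.001]
wrist_force: [0.0, -0.2, -1.9]
gripper_width: 0.0425
```

Run:
```python
from h import *
s=arm.get_state();print(s["position"],s["qpos"].round(2))
a=arm.grab_frame("wrist");b=arm.grab_frame("scene")
c=lambda i,x,y,w,h,f:cv2.resize(i[y:y+h,x:x+w],(int(w*f),int(h*f)),interpolation=cv2.INTER_CUBIC)
cv2.imwrite("pics/m4.png",np.hstack([c(a,100,0,320,384,1.2),c(b,240,100,130,154,3)[:460]]))
```

```text
[0.56566842 0.20770388 0.22475271] [ 0.35  0.45  0.09  1.22 -0.    2.27]
```

View pics/m4.png

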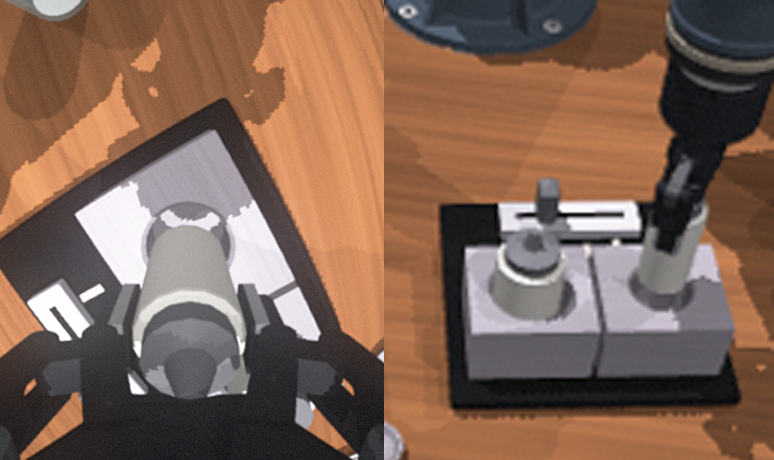

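The wide bottle is upright in its well, and the slim one sits just above the narrow well, well centred: rim 142–237 and bottle base 148–233 in the left half of the picture. Lowering it.

{"op": "drive_tool", "data": {"rows": [0,0,-5,0,0,0,0,0,-5,0,0,0,0,0,-5,0,0,0,0,0,-5,0,0,0,0,0,-5,0,0,0,0,0,-5,0,0,0,0,0,-3,0,0,0,0,0,0,0,0,0,0,0,0,0,0,0]}}

```text
time_s: 18.23
position: [0.5654, 0.2079, 0.1908]
ee_rot: [-2.574, -1.8, 0.0]
wrist_force: [0.1, 0.8, -1.8]
gripper_width: 0.0425
```

{"op": "drive_tool", "data": {"rows": [0,0,-5,0,0,0,0,0,-5,0,0,0,0,0,-5,0,0,0,0,0,-5,0,0,0,0,0,-4,0,0,0,0,0,-2,0,0,0,0,0,0,0,0,0,0,0,0,0,0,0]}}

```text
time_s: 18.9
position: [0.5654, 0.208, 0.1649]
ee_rot: [-2.575, -1.8, 0.0]
wrist_force: [0.5, -0.3, -1.7]
gripper_width: 0.0426
```

{"op": "drive_tool", "data": {"rows": [0,0,-1,0,0,0,0,0,-1,0,0,0,0,0,0,0,0,0,0,0,0,0,0,0]}}

```text
time_s: 19.23
position: [0.5656, 0.2081, 0.1636]
ee_rot: [2.574, 1.8, 0.002]
wrist_force: [-2.1, 0.8, 4.8]
gripper_width: 0.0425
```

{"op": "drive_tool", "data": {"rows": [0,0,0,0,0,0,0,0,0,0,0,0,0,0,0,0,0,0,0,0,0,0,0,0,0,0,0,0,0,0,0,0,0,0,0,0,0,0,0,0,0,0], "jaw": 85.4}}

```text
time_s: 19.82
position: [0.5654, 0.2079, 0.1629]
ee_rot: [-2.575, -1.8, 0.0]
wrist_force: [0.3, -0.4, -0.4]
gripper_width: 0.0853
```

{"op": "drive_tool", "data": {"rows": [0,0,5,0,0,0,0,0,10,0,0,0,0,0,20,0,0,0,0,0,25,0,0,0,0,0,25,0,0,0,0,0,25,0,0,0,0,0,20,0,0,0,0,0,10,0,0,0,0,0,0,0,0,0]}}

```text
time_s: 20.57
position: [0.5661, 0.2082, 0.3056]
ee_rot: [2.574, 1.8, 0.006]
wrist_force: [0.8, 0.3, 0.9]
gripper_width: 0.085
```

Both bottles are seated (contact at about 0.1635). I'm closing the fingers, turning them square to the track and going to the low-heat side of the grip.

{"op": "drive_tool", "data": {"rows": [-10,-12,0,0,0,3,-12,-15,0,0,0,3,-12,-15,0,0,0,3,-12,-15,0,0,0,3,-12,-15,0,0,0,3,-12,-15,0,0,0,3,-12,-15,0,0,0,3,-12,-15,0,0,0,3,-12,-15,0,0,0,3,-10,-15,0,0,0,3,0,0,0,0,0,0,0,0,0,0,0,0], "jaw": 0}}

```text
time_s: 21.57
position: [0.4489, 0.0605, 0.3022]
ee_rot: [-2.023, -2.403, 0.001]
wrist_force: [0.1, 1.3, 0.4]
gripper_width: 0.0
```

{"op": "drive_tool", "data": {"rows": [0,0,-20,0,0,0,0,0,-20,0,0,0,0,0,-20,0,0,0,0,0,-20,0,0,0,0,0,-20,0,0,0,0,0,-20,0,0,0,0,0,-10,0,0,0,0,0,0,0,0,0,0,0,0,0,0,0]}}

```text
time_s: 22.32
position: [0.4493, 0.0614, 0.1724]
ee_rot: [-2.02, -2.404, 0.002]
wrist_force: [0.1, -0.3, -0.0]
gripper_width: 0.0001
```

Run:
```python
from h import *
s=arm.get_state();print(s["position"],s["ee_rot"],s["gripper_width"],s["qpos"].round(2))
a=arm.grab_frame("wrist");b=arm.grab_frame("scene")
c=lambda i,x,y,w,h,f:cv2.resize(i[y:y+h,x:x+w],(int(w*f),int(h*f)),interpolation=cv2.INTER_CUBIC)
cv2.imwrite("pics/m5.png",np.hstack([c(a,100,0,320,384,1.2),c(b,240,100,130,154,3)[:460]]))
```

```text
[0.44925724 0.0613507  0.17239351] [-2.02041863e+00 -2.40428814e+00  1.64484906e-03] 9.15936960795956e-05 [ 0.14  0.19 -0.41  0.98  0.    1.53]
```

View pics/m5.png

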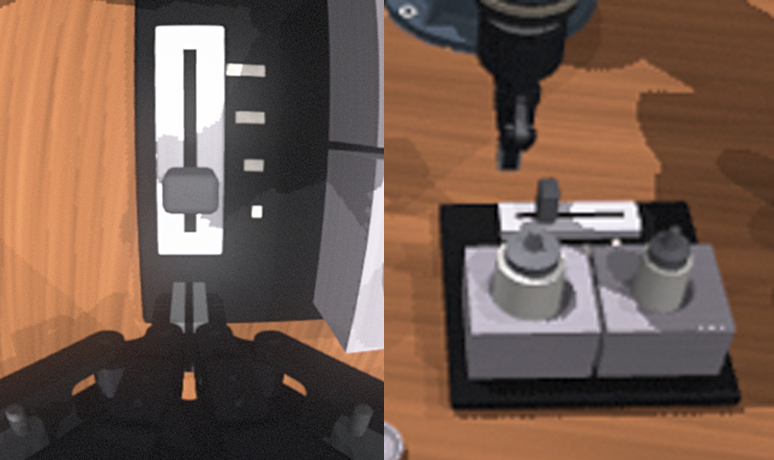

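Both bottles stand upright in their wells. The closed fingers (x 170–207) line up with the grip (162–218) and the track, with the longest bar at the far end. Descending, then pushing along (-0.172, 0.985).

{"op": "drive_tool", "data": {"rows": [0,0,-10,0,0,0,0,0,-14,0,0,0,0,0,-10,0,0,0,0,0,-6,0,0,0,0,0,-4,0,0,0,0,0,0,0,0,0]}}

```text
time_s: 22.92
position: [0.4495, 0.061, 0.1288]
ee_rot: [-2.021, -2.405, 0.0]
wrist_force: [0.2, -0.9, -0.0]
gripper_width: 0.0002
```

{"op": "drive_tool", "data": {"rows": [-1,5,0,0,0,0,-1,5,0,0,0,0,-1,5,0,0,0,0,-1,5,0,0,0,0,-1,5,0,0,0,0,-1,5,0,0,0,0,0,0,0,0,0,0]}}

```text
time_s: 23.5
position: [0.4433, 0.0919, 0.129]
ee_rot: [2.02, 2.406, 0.0]
wrist_force: [-1.1, -0.3, -0.2]
gripper_width: 0.0003
```

{"op": "drive_tool", "data": {"rows": [-1,5,0,0,0,0,-1,5,0,0,0,0,-1,5,0,0,0,0,-1,5,0,0,0,0,0,5,0,0,0,0,-1,5,0,0,0,0,-1,5,0,0,0,0,-1,5,0,0,0,0,-1,5,0,0,0,0,0,0,0,0,0,0]}}

```text
time_s: 24.33
position: [0.4353, 0.1368, 0.1289]
ee_rot: [-2.02, -2.406, -0.0]
wrist_force: [0.6, 0.1, 0.7]
gripper_width: -0.0001
```

{"op": "drive_tool", "data": {"rows": [-1,4,0,0,0,0,0,3,0,0,0,0,-1,3,0,0,0,0,0,2,0,0,0,0,0,1,0,0,0,0,0,0,0,0,0,0]}}

```text
time_s: 24.83
position: [0.4333, 0.1492, 0.1289]
ee_rot: [-2.02, -2.405, -0.0]
wrist_force: [-0.1, 0.5, -0.5]
gripper_width: 0.0001
```

{"op": "drive_tool", "data": {"rows": [0,1,0,0,0,0,0,1,0,0,0,0,0,0,0,0,0,0]}}

```text
time_s: 25.08
position: [0.4334, 0.151, 0.1289]
ee_rot: [-2.021, -2.405, 0.0]
wrist_force: [-0.7, -0.6, -0.6]
gripper_width: -0.0002
```

{"op": "drive_tool", "data": {"rows": [0,1,0,0,0,0,0,1,0,0,0,0,0,0,0,0,0,0]}}

```text
time_s: 25.33
position: [0.4333, 0.152, 0.1289]
ee_rot: [2.02, 2.403, -0.003]
wrist_force: [-1.1, -12.2, 5.0]
gripper_width: 0.0002
```

{"op": "drive_tool", "data": {"rows": [0,1,0,0,0,0,0,1,0,0,0,0,0,0,0,0,0,0]}}

```text
time_s: 25.58
position: [0.4333, 0.1527, 0.129]
ee_rot: [2.02, 2.4, -0.007]
wrist_force: [-0.4, -26.9, 11.3]
gripper_width: -0.0001
```

Run:
```python
from h import *
s=arm.get_state();print(s["position"],s["wrist_force"])
a=arm.grab_frame("wrist");b=arm.grab_frame("scene")
c=lambda i,x,y,w,h,f:cv2.resize(i[y:y+h,x:x+w],(int(w*f),int(h*f)),interpolation=cv2.INTER_CUBIC)
cv2.imwrite("pics/m6.png",np.hstack([c(a,100,0,320,384,1.2),c(b,240,100,130,154,3)[:460]]))
```

```text
[0.43331558 0.15265452 0.12895744] [ -0.41151132 -26.85277326  11.27070819]
```

View pics/m6.png

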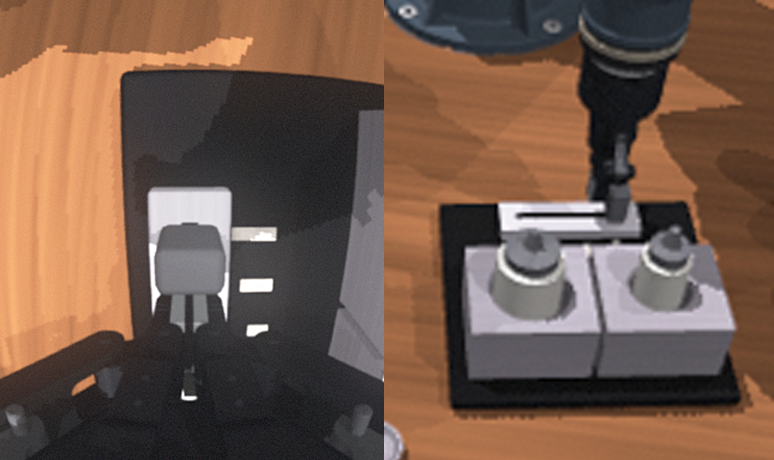

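The grip is against the stop at the longest-bar end, with the force rising to 27 N. Backing off and lifting clear.

{"op": "drive_tool", "data": {"rows": [0,-3,0,0,0,0,1,-6,0,0,0,0,2,-10,0,0,0,0,2,-10,0,0,0,0,0,0,10,0,0,0,0,0,20,0,0,0,0,0,30,0,0,0,0,0,30,0,0,0,0,0,30,0,0,0,-10,-20,20,0,0,0,-10,-25,10,0,0,0,-10,-25,0,0,0,0,-10,-25,0,0,0,0,-10,-25,0,0,0,0,0,0,0,0,0,0,0,0,0,0,0,0]}}

```text
time_s: 27.02
position: [0.3882, 0.0046, 0.2791]
ee_rot: [2.024, 2.402, 0.001]
wrist_force: [0.4, -0.1, 1.2]
gripper_width: -0.0002
```

Run:
```python
from h import *
print(arm.get_state()["position"],arm.get_state()["wrist_force"])
a=arm.grab_frame("top");b=arm.grab_frame("scene")
c=lambda i,x,y,w,h,f:cv2.resize(i[y:y+h,x:x+w],(int(w*f),int(h*f)),interpolation=cv2.INTER_CUBIC)
cv2.imwrite("pics/m7.png",np.hstack([c(a,70,85,360,190,1.15)[:,:400],c(b,240,100,130,73,3)[:218]]) if 0 else np.vstack([c(a,70,85,390,190,2),np.hstack([c(b,250,150,120,70,3.25),c(a,180,160,100,58,3.9)])[:226,:780]]))
```

```text
[0.3881864  0.00458229 0.2791029 ] [ 0.42273453 -0.07485759  1.15636367]Traceback (most recent call last):
  File "<stdin>", line 5, in <module>
    return _nx.concatenate(arrs, 1, dtype=dtype, casting=casting)
           ~~~~~~~~~~~~~~~^^^^^^^^^^^^^^^^^^^^^^^^^^^^^^^^^^^^^^^
ValueError: all the input array dimensions except for the concatenation axis must match exactly, but along dimension 0, the array at index 0 has size 227 and the array at index 1 has size 226
```

Run:
```python
from h import *
a=arm.grab_frame("top");b=arm.grab_frame("scene")
c=lambda i,x,y,w,h,W,H:cv2.resize(i[y:y+h,x:x+w],(W,H),interpolation=cv2.INTER_CUBIC)
cv2.imwrite("pics/m7.png",np.vstack([c(a,70,85,390,180,780,360),np.hstack([c(b,250,150,120,70,390,228),c(a,180,160,100,58,390,228)])]))
```

```text
(no output)
```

View pics/m7.png

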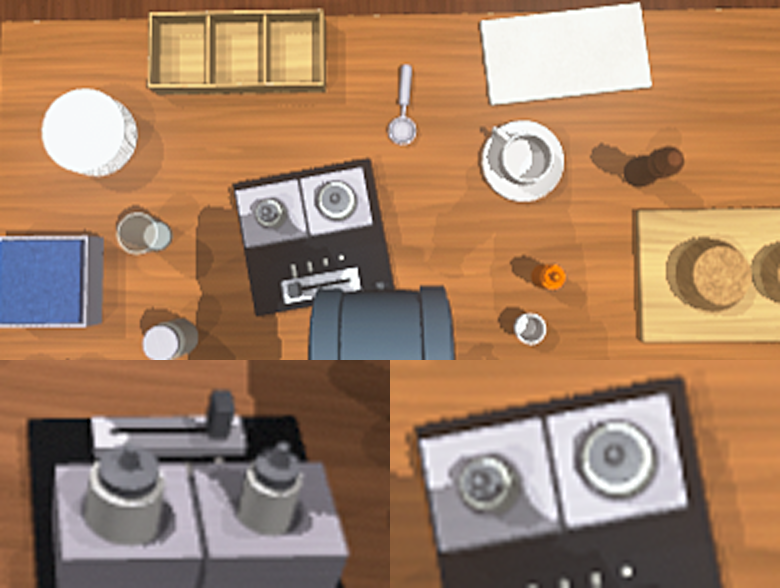

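Both bottles sit centred in their own wells, the grip is at the full-heat end, and the bystanders look unmoved. Handing in.

```bash
python3 -c "
from bench import arm
print(arm.sign_off())"
```

```text
the job is handed in; nothing more can be done
None
```

I put the wide bottle in the wide well and the slim bottle in the narrow well. Then I pushed the heat slider with closed fingers to the full-heat stop, backed off and handed the job in at about 27 s. `sign_off` gave no verdict.

- **Bottles:** both met the well floor at the expected height (TCP about 0.163 m). The final pictures show them upright and centred.
- **Slider:** it sits at the end with the longest bars. The push force rose to 27 N at the stop, well under the limits.
- **Bystanders and arm:** the ones I could see in the last view look unmoved, judged by eye and not measured. The gripper was clear of everything.
- **Disagreements:** triangulating from the wrist and top cameras alone put the nozzle tips 20–25 mm too low, because those two rays are nearly parallel. Adding the scene camera brought the tip heights to 0.122 m (wide) and 0.117 m (slim), with about 2 mm residual. The first distant wrist reading of the slim bottle was off by about 1 cm, so I measured it again from above. The slider grip's height came out 0.082–0.084 m against the given 0.0745 m, and I used the given value.

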